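# Latch the bottle pen's gate

## Robot

A 6-joint arm with a two-finger parallel gripper is mounted at the origin on a cart in front of the work surface, level with it; the furniture and walls round the work are solid. World frame = base frame: x ahead of the robot, y to its left, z up, the work surface at z = 0. Lengths are in mm, angles in rad, forces in N, time in s.
With the tool pointing down it reaches from about 350 to 775 mm from the base axis. Payload 7.3 kg.
Tool frame: the origin (TCP) lies on the centre line of the jaws, within the pads' length; the fingertips stand 22 mm ahead of it and the grasp point (between the pads) lies 3 mm ahead of it; x points along the fingers, z is the direction in which the jaws open and shut, and the axes are right-handed (so a half turn about x gives the same grasp; the last joint's range is limited). The gripper opens to 92 mm and grips with 3 to 60 N. Pads are 19 mm wide; open, the fingers measure 130 mm over their backs; the gripper's body (75 mm by 190 mm) begins 47 mm behind the grasp point.
Start: joints at [-1.249, 0.342, 1.524, -0, 1.275, -0.146], TCP at [236.759, -468.602, 248.741] pointing down, gripper open.
Joint ranges: [-2.53, 2.53], [-0.77, 2.02], [0.04, 2.7], [-1, 4.14], [0.28, 2.66], [-3.11, 3.11]. Speed limits (rad/s): [2.57, 2.57, 3.14, 3.14, 3.14, 3.14].

## Interface

Orientations are given as [roll, pitch, yaw] about the fixed x, y, z axes, in that order (R = Rz(yaw) Ry(pitch) Rx(roll)).
In Python, from plant import readout, imaging, bot gives the robot as it stands.
- The arm moves only by the tool arm_command, never from a script. Its argument "plan" is a list of rows, each an object of numbers: "tx", "ty", "tz": the shift along the tool's x, y, z in cm; "wx", "wy", "wz": the turn, a rotation vector about the tool's x, y, z in rad; "jaw": the opening, from -1 (shut) to 1 (fully open). In form: [{"tx": .., "ty": .., "tz": .., "wx": .., "wy": .., "wz": .., "jaw": ..}, ...]. A call has 1 to 20 rows; each row shifts and turns the commanded pose from where the row before left it, along the tool's axes as they then stand; what a row does not reach is not made up. A row lasts 1/10 s, in which the tool goes at most 50 mm and 8.59 degrees, less where a joint would pass 70% of its speed; a pose out of reach is approached as far as the arm can. A call with a gripper value outside its range is refused whole. The fingers move at their own pace and stop on an object; the grip force is fixed at half the most. Time passes only in rows, so rows that do not move let the fingers close. It gives the time, the measured TCP pose, the force and the opening at its end, in the units of the state.
- readout.get_obs(): the state, without advancing time (a new reading comes with each control period).
- imaging.capture(name): name is "scene" or "top"; returns the picture (400x640x3 uint8, blue, green, red); there is no depth.
- imaging.get_calibration(name): a dict with "fx", "fy", "cx", "cy" (pixels), "dist" ([k1, k2, p1, p2, k3] as OpenCV has them; the pictures are not rectified), "position" and "rotation" of the camera in the world. Camera axes: x right, y up, looking along -z (the intrinsics and any distortion apply to the point x, -y, -z); pixel columns grow to the right and rows downward; lengths in mm; the calibration is good to about 2 mm. A picture is of the moment at which its call begins. get_calibration takes no time and is no camera call.
- bot.close_job(): hands the job in, once; it reports no verdict.
The state is a dict: "time": time; "joint_positions": joint angles; "dq": joint speeds; "tau": joint torques, N m; "tool_pos": TCP position; "tcp_rot": TCP orientation; "contact_force": force on the tool from outside, world axes, zero at the start; "moment": the same for the moment, N m; "grip_width": finger opening in mm.
Only numpy, scipy, OpenCV 4.12 (cv2) and the standard library are available. Lean on these libraries where they do the work, as an engineer would, in place of code of your own. Each camera call takes 0.05 s, during which the arm holds its last target.

## Task

Shut the gate of the small bottle pen and latch it: lift the latch bar by its thumb tab, carry the bar over the striker as you swing the gate in until you feel it come up against the rubber stop, and let the bar drop fully into the catch so that it holds the gate when you let go. Work gently: do not ram the bar into the striker or the stop, and leave the bottles and the other things on the bench where they stand.

Things in the scene. Friction and masses are not known exactly. Their poses are not given: they have to be found in the camera images.
- pen: Fixed white open-topped pen for bottles, 130 (x) x 250 (y) mm, floor 8 mm thick, walls to z 80 mm. Origin: on the bench under its middle; z up; its open front faces its own -x (roughly the robot). The gate closes this front, in the plane x = -66 mm of this frame. At its front right corner stands a post (y = -113 mm) that carries the keeper (see keeper_nominal).
- keeper_nominal (a point): Middle of the post's adjusting range, at striker-top height: pen x -66, y -113, z 115 mm. The steel keeper, 20 mm wide in y, is clamped there with its catch's middle anywhere within 14 mm before or behind this in pen x; nothing reports where. Front to back: striker block 22 mm thick, top z 115; catch, a 13 mm slot open on top; rubber-faced stop, top z 150 mm.
- stop_nominal (a point): Face of the stop if the keeper were in mid range (pen x -59.5, y -113, z 130 mm); really within 14 mm of this along pen x. Rubber, springy, about 6 N per mm: feel for it with the lifted bar. A bar that touches it is at the right depth to drop into the catch. The bar must not press on striker or stop with more than 15 N.
- gate_hinge (a point): A point on the gate's vertical hinge axis, at the pen's front left corner: x = -66, y = +100, z = 100 mm in the pen's frame.
- gate (a joint): Gate angle (rad): 0 = in line with the pen's front, grows as the free right edge swings out to pen -x; range -0.15 to 0.95. Sheet gate, 186 mm from hinge to edge, 12 to 86 mm high. A spring (1.2 N m/rad) pushes it to 0.55, friction 0.2 N m: hold it in (about 6 N at the tab) until the bar is down. Latched: under 0.075, by the keeper's setting; bar in front of striker: over 0.09.
- latch (a joint): Angle of the latch bar about its pivot bolt on the gate (rad): 0 = level and fully down (it rests there by its weight, in or out of the catch), growing as its free end lifts; upper stop 0.32. Above about 0.17 the bar clears the striker; it never clears the stop.
- drop_bar: Steel latch bar along the top of the gate, 10 mm thick, 14 mm tall, 0.17 kg. Origin: on the pivot bolt, 70 mm from the hinge axis, 100 mm above the bench. Its -y runs along the bar away from the hinge, x is the gate's normal (into the pen), z up. It reaches from y = +22 to -158 mm; the part past the gate's edge goes into the catch.
- tab_grip (a point): Grasp point of the thumb tab: a steel tab standing on the bar, 12 mm thick along the bar's x, 24 mm wide in y, its middle at y -75 mm, rising to 51 mm above the pivot. This point is on its middle plane, 38 mm above the pivot (13 mm below the tab's top, 31 mm above the bar). Pinch it from above across the 12 mm; as the bar tilts it turns between the pads.
- vial_a: Small glass vial with a screw cap, 28 mm wide, 60 mm tall, standing loose in the pen (bystander). Origin under its middle.
- vial_b: A second such vial in the pen (bystander).
- dropper: Brown dropper bottle, 34 mm wide, 97 mm tall, standing loose between the vials in the pen (bystander). Origin under its middle.
- tape: Roll of labelling tape, 64 mm wide, 19 mm high, lying on the bench to the left of the pen (bystander).
- mortar: Small plain bowl, 55 mm wide, 28 mm high, to the right of the pen at the front of the bench (bystander).
- lab_timer: Square timer, 66 mm, 18 mm high, at the front left of the bench (bystander).
- spatula: Thin metal spatula, 180 mm long, lying on the bench to the left of the pen (bystander).

How it is judged:
By the outcome, as a careful person would: the job done as asked, in the order asked, and still so for the second after the job is handed in, with the robot touching nothing.
It also fails if it takes over 38 s, if anything falls off the work surface, if the arm or the gripper's body presses on something with over 40 N, if the wrist force passes 120 N, or if a joint passes its speed limit or range.

## Working session

There is one attempt and no reset: what is moved stays moved. The work goes in short steps, Python scripts to look and compute and a tool call to move; the robot and the scene stay as the last step left them, time stands still between calls to the robot, and variables do not carry over. Pictures are saved under pics/ and viewed, and the job is handed in when it is done.

Besides the shell and the picture viewer there is one more tool, called after "Request:" in YAML: its name, and indented under it one key for each argument. arm_command: Moves the arm, as the interface text tells. Its arguments: {"type":"object","properties":{"plan":{"type":"array"}},"required":["plan"]}

```bash
ls; mkdir -p pics; python3 - <<'E'
from plant import readout, imaging, bot
import cv2
for n in ("scene","top"):
    cv2.imwrite(f"pics/{n}0.png",imaging.capture(n)); print(n,imaging.get_calibration(n))
print(readout.get_obs())
E
```

```text
pics
scene {'fx': 367.84001024338636, 'fy': 367.84001024338636, 'cx': 323.1516830054996, 'cy': 199.95284585483392, 'dist': array([0.01921044, 0.        , 0.        , 0.        , 0.        ]), 'position': array([ 633.18373701, -501.87441222,  840.61339101]), 'rotation': array([ 0.57280717, -0.00589029,  0.35215375])}
top {'fx': 433.1485936050111, 'fy': 433.1485936050111, 'cx': 323.6634281108332, 'cy': 196.01326370224328, 'dist': array([-0.09490307,  0.        ,  0.        ,  0.        ,  0.        ]), 'position': array([ 244.36510966,  -65.87958941, 1241.9560967 ]), 'rotation': array([ 0.20302973, -0.00189914, -1.49593454])}
{'time': 0.1, 'joint_positions': array([-1.24900773e+00,  3.42684649e-01,  1.52486168e+00, -1.83579573e-05,
        1.27538603e+00, -1.46033535e-01]), 'dq': array([-2.08174528e-03, -3.88445024e-05, -6.71508749e-04,  4.63904567e-04,
        1.92742087e-03,  6.79904197e-04]), 'tau': array([ 1.84245015e-03, -4.32004380e+01, -2.44693619e+01,  7.19704432e-02,
        5.25564118e-02, -4.80679773e-05]), 'tool_pos': array([ 236.64808711, -468.30024487,  248.1189034 ]), 'tcp_rot': array([3.00866234, 1.5694565 , 1.90569351]), 'contact_force': array([ 0.19976108, -0.12916602,  0.25931922]), 'moment': array([ 0.00664156, -0.01035452, -0.03167734]), 'grip_width': 91.83884746213697}
```

View pics/scene0.png

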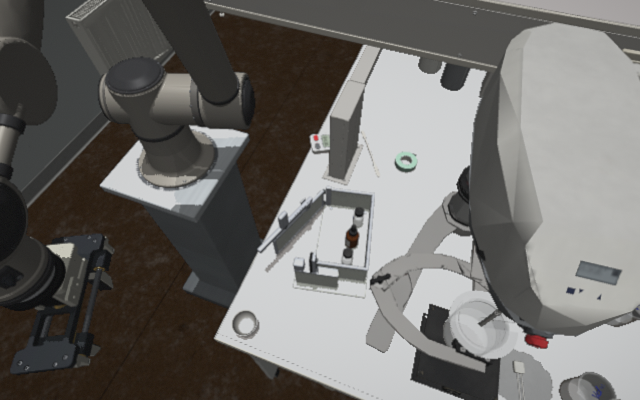

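View pics/top0.png

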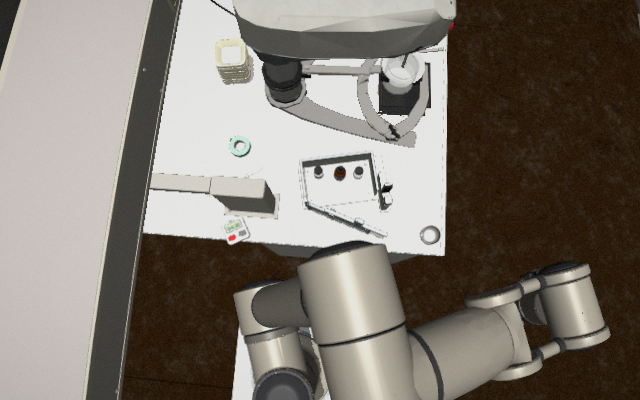

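Both views show the pen, with the gate open: scene gate from (325,195) to (262,250), top gate from (305,205) to (385,235). The pen is at about (340,250) in scene. I'll enlarge the crops.

```bash
cat > h.py <<'E'
import numpy as np, cv2
from scipy.spatial.transform import Rotation as R
from plant import readout, imaging, bot
C={n:imaging.get_calibration(n) for n in("scene","top")}
def cam(n):
    c=C[n]; K=np.array([[c['fx'],0,c['cx']],[0,c['fy'],c['cy']],[0,0,1]])
    Rw=R.from_euler('xyz',c['rotation']).as_matrix()@np.diag([1,-1,-1])
    return K,c['dist'],Rw,c['position']
def proj(n,P):
    K,d,Rw,t=cam(n); P=np.atleast_2d(P).astype(float)
    rv=cv2.Rodrigues(Rw.T)[0]
    return cv2.projectPoints(P,rv,-Rw.T@t,K,d)[0][:,0]
def ray(n,px):
    K,d,Rw,t=cam(n)
    u=cv2.undistortPoints(np.array([[px]],float),K,d)[0,0]
    v=Rw@np.array([u[0],u[1],1]); return t,v/np.linalg.norm(v)
def onz(n,px,z):
    t,v=ray(n,px); return t+v*(z-t[2])/v[2]
def tri(a,b):
    t1,v1=ray("scene",a); t2,v2=ray("top",b)
    s=np.linalg.lstsq(np.c_[v1,-v2],t2-t1,rcond=None)[0]
    p,q=t1+v1*s[0],t2+v2*s[1]; return (p+q)/2,np.linalg.norm(p-q)
E
python3 - <<'E'
from h import *
o=readout.get_obs()
for n in C: print(n,proj(n,o['tool_pos']))
a=cv2.imread("pics/scene0.png")[175:305,245:395]; b=cv2.imread("pics/top0.png")[140:250,285:415]
cv2.imwrite("pics/sz.png",cv2.resize(a,None,fx=5,fy=4.6 and 5*0.9,interpolation=2) if 0 else cv2.resize(a,None,fx=4.5,fy=4.5,interpolation=2))
cv2.imwrite("pics/tz.png",cv2.resize(b,None,fx=5,fy=5,interpolation=2))
E
```

```text
scene [[ 93.03123327 312.79694157]]
top [[498.4816238  300.14507963]]
```

View pics/sz.png

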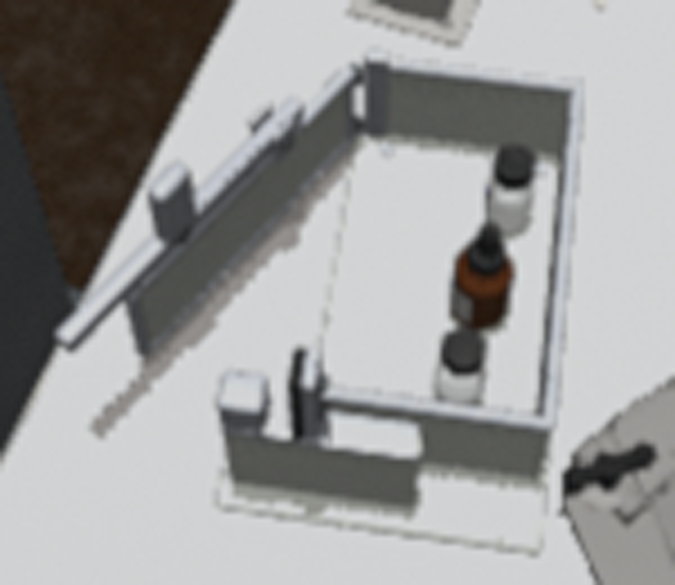

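View pics/tz.png

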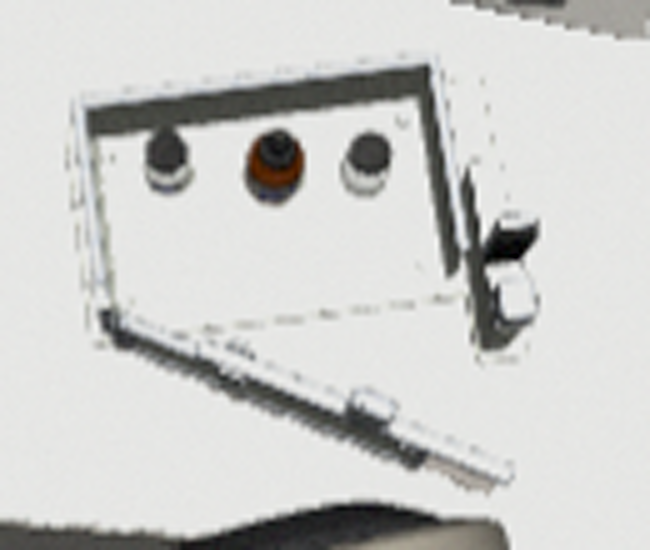

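```bash
cat > m.py <<'E'
from h import *
S=lambda x,y:(245+(x+.5)/4.5-.5,175+(y+.5)/4.5-.5)
T=lambda x,y:(285+(x+.5)/5-.5,140+(y+.5)/5-.5)
E
python3 - <<'E'
from m import *
for nm,s,t,z in [("BL outer",(583,80),(76,97),80),("BR outer",(551,425),(435,55),80),("tab top ctr",(170,177),(374,402),151),("bar end",(68,338),(505,475),107),("striker top ctr",(245,393),(518,290),115),("stop top",(303,355),(518,222),150),("hinge top",(352,70),(108,315),86)]:
    p,e=tri(S(*s),T(*t)); print(nm,p.round(1),round(e,1),onz("scene",S(*s),z).round(1)[:2],onz("top",T(*t),z).round(1)[:2])
E
```

```text
BL outer [580.9  23.2  84.5] 2.2 [579.8  25.6] [583.2  24.1]
BR outer [ 621.7 -175.2   80.5] 2.4 [ 620.7 -175.7] [ 622.9 -174.6]
tab top ctr [ 413.  -146.9  149.8] 1.0 [ 413.  -147.9] [ 413.2 -146.5]
bar end [ 386.9 -222.4   99.5] 0.9 [ 389.  -225.5] [ 386.3 -221. ]
striker top ctr [ 483.1 -223.6  113.9] 4.0 [ 481.8 -225.3] [ 484.5 -222.2]
stop top [ 509.6 -215.4  159.2] 2.9 [ 506.8 -212.4] [ 513.  -215.8]
hinge top [459.   -6.   73.7] 8.0 [458.8 -16.7] [460.1  -4.3]
```

```bash
python3 - <<'E'
from m import *
for nm,s in [("FR floor",(218,508)),("BR floor",(540,552))]:
    for z in(0,8): print(nm,z,onz("scene",S(*s),z).round(1))
for nm,s in [("FR floor",(478,358)),("BR",(485,80)),("FLfloor",(92,343)),("FLtop",(100,325))]:
    for z in(0,8): print("top",nm,z,onz("top",T(*s),z).round(1))
for nm,s in [("FL inner post top?",(352,70)),("gate hinge bar end",(300,100))]:
    for z in(80,86,107): print(nm,z,onz("scene",S(*s),z).round(1))
def crop(n,p,x0,y0,w,h,f):
    im=cv2.imread(p)[y0:y0+h,x0:x0+w]; cv2.imwrite(n,cv2.resize(im,None,fx=f,fy=f,interpolation=cv2.INTER_CUBIC))
crop("pics/t1.png","pics/top0.png",300,195,95,50,8)
crop("pics/t2.png","pics/scene0.png",255,180,75,75,8)
E
```

```text
FR floor 0 [ 469.  -246.1    0. ]
FR floor 8 [ 470.6 -248.6    8. ]
BR floor 0 [ 633.8 -210.1    0. ]
BR floor 8 [ 633.8 -212.9    8. ]
top FR floor 0 [ 466.9 -216.7    0. ]
top FR floor 8 [ 465.4 -215.7    8. ]
top BR 0 [ 635.7 -212.8    0. ]
top BR 8 [ 633.2 -211.9    8. ]
top FLfloor 0 [458.9   8.2   0. ]
top FLfloor 8 [457.5   7.7   8. ]
top FLtop 0 [469.8   4.4   0. ]
top FLtop 8 [468.4   4.    8. ]
FL inner post top? 80 [457.4 -12.8  80. ]
FL inner post top? 86 [458.8 -16.7  86. ]
FL inner post top? 107 [463.6 -30.2 107. ]
gate hinge bar end 80 [437.5 -41.5  80. ]
gate hinge bar end 86 [439.  -45.1  86. ]
gate hinge bar end 107 [444.4 -57.8 107. ]
```

View pics/t1.png

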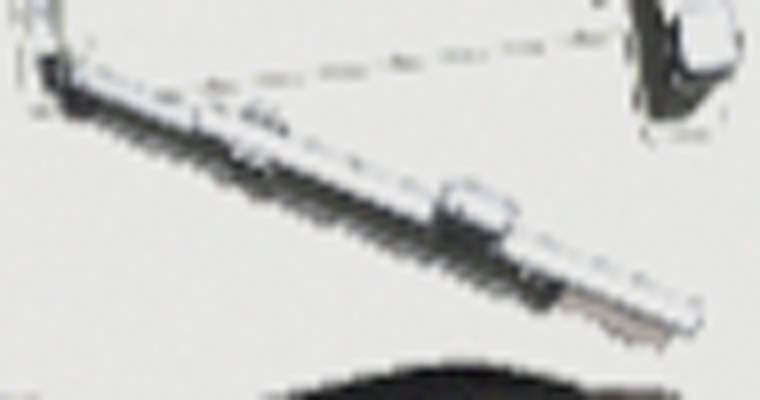

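View pics/t2.png

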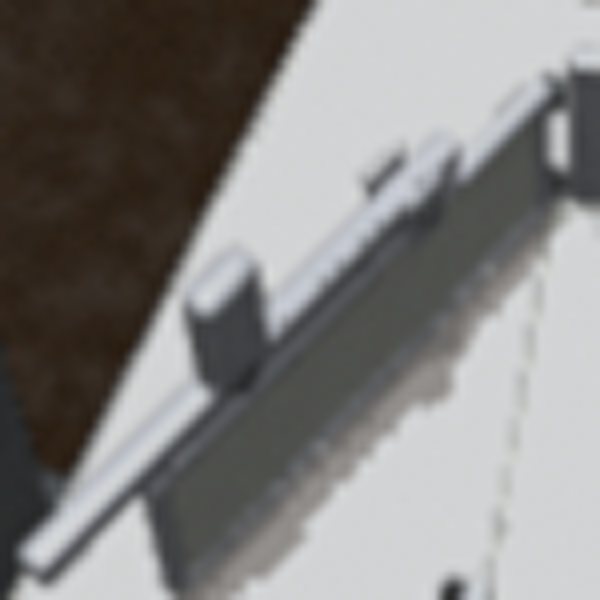

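```bash
python3 - <<'E'
from m import *
S2=lambda x,y:(255+(x+.5)/8-.5,180+(y+.5)/8-.5)
T2=lambda x,y:(300+(x+.5)/8-.5,195+(y+.5)/8-.5)
for nm,s,t,z in [("tab",(223,280),(477,208),151),("bar end",(34,558),(694,318),107),("pivot/bar inner end top",(440,145),(200,120),107),("gate hinge",(547,85),(85,75),86)]:
    p,e=tri(S2(*s),T2(*t)); print(nm,p.round(1),round(e,1),onz("scene",S2(*s),z).round(1)[:2],onz("top",T2(*t),z).round(1)[:2])
E
```

```text
tab [ 412.3 -146.6  146. ] 0.5 [ 413.7 -149.3] [ 411.7 -146.1]
bar end [ 386.7 -223.8  104.8] 2.0 [ 386.7 -225.3] [ 387.2 -222.9]
pivot/bar inner end top [440.9 -56.5 100.4] 3.1 [441.5 -61.5] [441.  -55.7]
gate hinge [458.1 -15.1  83.2] 0.8 [459.  -16.6] [457.2 -15.4]
```

```bash
cat >> m.py <<'E'
def state():
    o=readout.get_obs(); M=R.from_euler('xyz',o['tcp_rot']).as_matrix(); return o,o['tool_pos'],M
H=np.array([459,-10.5]); 
def tgt(psi,th=0.0):
    d=75*np.cos(th)-38*np.sin(th); h=75*np.sin(th)+38*np.cos(th)
    xy=H-(70+d)*np.array([-np.sin(psi),np.cos(psi)])
    return np.r_[xy,100+h+3]
def delta(p,psi):
    o,t,M=state(); v=M.T@(np.asarray(p)-t)/10
    n=np.array([np.cos(psi),np.sin(psi),0]); m=M.T@n
    a=np.arctan2(-m[1],m[2]); a=(a+np.pi/2)%np.pi-np.pi/2
    down=M.T@np.array([0,0,-1.])  # tool x wanted
    print("shift cm",v.round(2),"wx",round(a,3),"tilt",down.round(4),"q6",o['joint_positions'][5].round(3),"F",o['contact_force'].round(1),"grip",round(o['grip_width'],1),'t',round(o['time'],2))
    return v,a
E
python3 - <<'E'
from m import *
o,t,M=state(); print(M.round(3),tgt(-.32))
delta(np.r_[tgt(-.32)[:2],200],-.32); delta(np.r_[413,-147,200],-.32)
E
```

```text
[[-0.     0.893  0.451]
 [ 0.001  0.451 -0.893]
 [-1.     0.    -0.001]] [ 413.38784871 -148.13913562  141.        ]
shift cm [  4.84  30.21 -20.6 ] wx -0.783 tilt [ 1.0e+00 -2.0e-04  1.3e-03] q6 -0.146 F [ 0.2 -0.1  0.3] grip 91.8 t 0.1
shift cm [  4.84  30.23 -20.72] wx -0.783 tilt [ 1.0e+00 -2.0e-04  1.3e-03] q6 -0.146 F [ 0.2 -0.1  0.3] grip 91.8 t 0.1
```

Request:
arm_command:
  plan:
    - {"tx": 0.3,"ty": 1.0,"tz": -0.7}
    - {"tx": 0.3,"ty": 2.0,"tz": -1.4}
    - {"tx": 0.3,"ty": 2.0,"tz": -1.4}
    - {"tx": 0.3,"ty": 2.0,"tz": -1.4}
    - {"tx": 0.3,"ty": 2.0,"tz": -1.4}
    - {"tx": 0.3,"ty": 2.0,"tz": -1.4}
    - {"tx": 0.3,"ty": 2.0,"tz": -1.4}
    - {"tx": 0.3,"ty": 2.0,"tz": -1.4}
    - {"tx": 0.3,"ty": 2.0,"tz": -1.4}
    - {"tx": 0.3,"ty": 2.0,"tz": -1.4}
    - {"tx": 0.3,"ty": 2.0,"tz": -1.4}
    - {"tx": 0.3,"ty": 2.0,"tz": -1.4}
    - {"tx": 0.3,"ty": 2.0,"tz": -1.4}
    - {"tx": 0.3,"ty": 2.0,"tz": -1.4}
    - {"tx": 0.3,"ty": 2.0,"tz": -1.4}
    - {"ty": 1.2,"tz": -0.6}
    - {}
    - {}

```text
invalid input at $.plan[0]: expected keys tx, ty, tz, wx, wy, wz, jaw
```

Request:
arm_command:
  plan:
    - {"wx": -0.08}
    - {"wx": -0.12}
    - {"wx": -0.12}
    - {"wx": -0.12}
    - {"wx": -0.12}
    - {"wx": -0.12}
    - {"wx": -0.1}
    - {}
    - {}

```text
invalid input at $.plan[0]: expected keys tx, ty, tz, wx, wy, wz, jaw
```

```bash
python3 - <<'E'
from m import *
delta(np.r_[tgt(-.32)],-.32); print(state()[1])
cv2.imwrite("pics/s1.png",cv2.resize(imaging.capture("scene")[150:330,200:420],None,fx=3.3,fy=3.3,interpolation=2))
E
```

```text
shift cm [ 10.74  30.21 -20.59] wx -0.783 tilt [ 1.0e+00 -2.0e-04  1.3e-03] q6 -0.146 F [ 0.2 -0.1  0.3] grip 91.8 t 0.1
[ 236.64808711 -468.30024487  248.1189034 ]
```

View pics/s1.png

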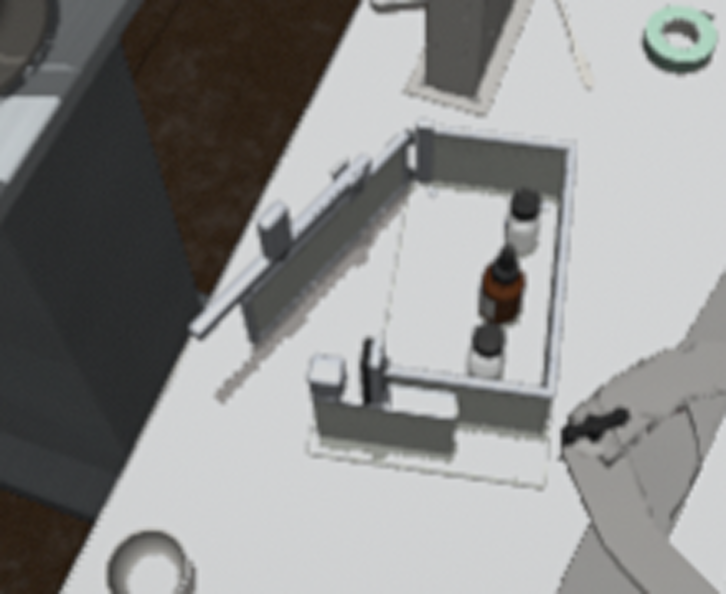

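The scene is unchanged: the moves were refused because every row needs all seven keys. The tab is still at about (275,230) in this crop. I'll resend with full keys.

Request:
arm_command:
  plan:
    - {"tx": 0.3,"ty": 1.0,"tz": -0.7,"wx": 0,"wy": 0,"wz": 0,"jaw": 1}
    - {"tx": 0.3,"ty": 2.0,"tz": -1.4,"wx": 0,"wy": 0,"wz": 0,"jaw": 1}
    - {"tx": 0.3,"ty": 2.0,"tz": -1.4,"wx": 0,"wy": 0,"wz": 0,"jaw": 1}
    - {"tx": 0.3,"ty": 2.0,"tz": -1.4,"wx": 0,"wy": 0,"wz": 0,"jaw": 1}
    - {"tx": 0.3,"ty": 2.0,"tz": -1.4,"wx": 0,"wy": 0,"wz": 0,"jaw": 1}
    - {"tx": 0.3,"ty": 2.0,"tz": -1.4,"wx": 0,"wy": 0,"wz": 0,"jaw": 1}
    - {"tx": 0.3,"ty": 2.0,"tz": -1.4,"wx": 0,"wy": 0,"wz": 0,"jaw": 1}
    - {"tx": 0.3,"ty": 2.0,"tz": -1.4,"wx": 0,"wy": 0,"wz": 0,"jaw": 1}
    - {"tx": 0.3,"ty": 2.0,"tz": -1.4,"wx": 0,"wy": 0,"wz": 0,"jaw": 1}
    - {"tx": 0.3,"ty": 2.0,"tz": -1.4,"wx": 0,"wy": 0,"wz": 0,"jaw": 1}
    - {"tx": 0.3,"ty": 2.0,"tz": -1.4,"wx": 0,"wy": 0,"wz": 0,"jaw": 1}
    - {"tx": 0.3,"ty": 2.0,"tz": -1.4,"wx": 0,"wy": 0,"wz": 0,"jaw": 1}
    - {"tx": 0.3,"ty": 2.0,"tz": -1.4,"wx": 0,"wy": 0,"wz": 0,"jaw": 1}
    - {"tx": 0.3,"ty": 2.0,"tz": -1.4,"wx": 0,"wy": 0,"wz": 0,"jaw": 1}
    - {"tx": 0.3,"ty": 2.0,"tz": -1.4,"wx": 0,"wy": 0,"wz": 0,"jaw": 1}
    - {"tx": 0,"ty": 1.2,"tz": -0.6,"wx": 0,"wy": 0,"wz": 0,"jaw": 1}
    - {"tx": 0,"ty": 0,"tz": 0,"wx": 0,"wy": 0,"wz": 0,"jaw": 1}

```text
time: 1.85
tool_pos: [412.3, -144.0, 203.5]
tcp_rot: [3.085, 1.57, 1.985]
contact_force: [-0.5, -0.4, 0.2]
grip_width: 91.7
```

Request:
arm_command:
  plan:
    - {"tx": 0,"ty": 0,"tz": 0,"wx": -0.08,"wy": 0,"wz": 0,"jaw": 1}
    - {"tx": 0,"ty": 0,"tz": 0,"wx": -0.12,"wy": 0,"wz": 0,"jaw": 1}
    - {"tx": 0,"ty": 0,"tz": 0,"wx": -0.12,"wy": 0,"wz": 0,"jaw": 1}
    - {"tx": 0,"ty": 0,"tz": 0,"wx": -0.12,"wy": 0,"wz": 0,"jaw": 1}
    - {"tx": 0,"ty": 0,"tz": 0,"wx": -0.12,"wy": 0,"wz": 0,"jaw": 1}
    - {"tx": 0,"ty": 0,"tz": 0,"wx": -0.12,"wy": 0,"wz": 0,"jaw": 1}
    - {"tx": 0,"ty": 0,"tz": 0,"wx": -0.1,"wy": 0,"wz": 0,"jaw": 1}
    - {"tx": 0,"ty": 0,"tz": 0,"wx": 0,"wy": 0,"wz": 0,"jaw": 1}
    - {"tx": 0,"ty": 0,"tz": 0,"wx": 0,"wy": 0,"wz": 0,"jaw": 1}

```text
time: 2.75
tool_pos: [411.7, -146.1, 203.7]
tcp_rot: [-1.68, 1.571, -2.006]
contact_force: [-0.3, 0.6, 1.0]
grip_width: 91.9
```

```bash
python3 - <<'E'
from m import *
delta(np.r_[tgt(-.32)],-.32); print(state()[1])
for n,(y0,y1,x0,x1) in dict(scene=(150,330,200,420),top=(140,290,270,440)).items(): cv2.imwrite(f"pics/{n}1.png",cv2.resize(imaging.capture(n)[y0:y1,x0:x1],None,fx=3.3,fy=3.3,interpolation=2))
E
```

```text
shift cm [ 6.27 -0.14  0.22] wx -0.006 tilt [1.e+00 2.e-04 0.e+00] q6 -0.19 F [-0.3  0.6  1. ] grip 91.9 t 2.75
[ 411.71507541 -146.07387895  203.69121866]
```

View pics/scene1.png

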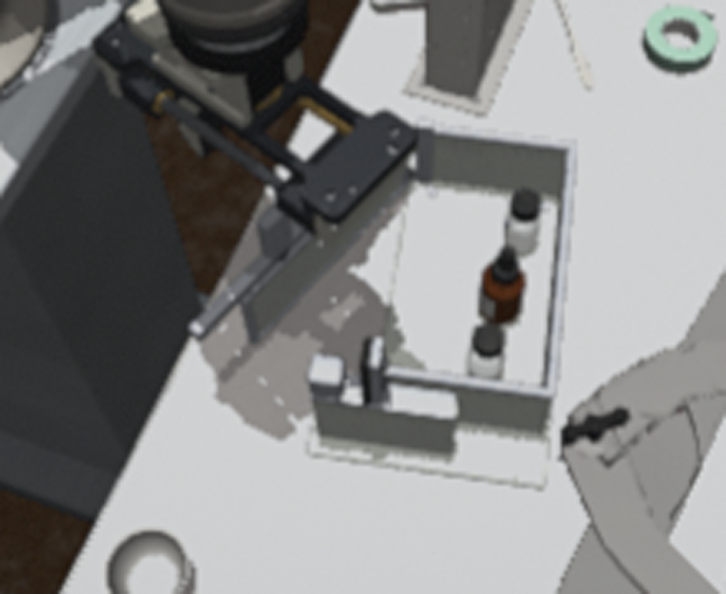

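View pics/top1.png

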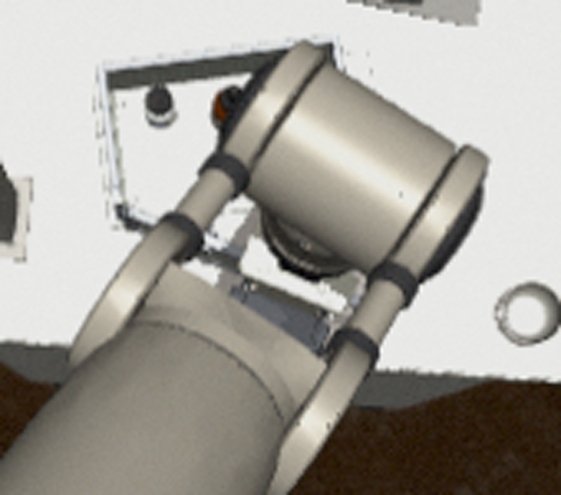

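The gripper hangs over the tab with the jaws across the gate; the inner finger is near (320,215) and the tab near (275,235) in the crop. I'll descend and close.

Request:
arm_command:
  plan:
    - {"tx": 0.5,"ty": -0.1,"tz": 0.2,"wx": 0,"wy": 0,"wz": 0,"jaw": 1}
    - {"tx": 1.0,"ty": 0,"tz": 0,"wx": 0,"wy": 0,"wz": 0,"jaw": 0.6}
    - {"tx": 1.0,"ty": 0,"tz": 0,"wx": 0,"wy": 0,"wz": 0,"jaw": 0.2}
    - {"tx": 1.0,"ty": 0,"tz": 0,"wx": 0,"wy": 0,"wz": 0,"jaw": 0.0}
    - {"tx": 1.0,"ty": 0,"tz": 0,"wx": 0,"wy": 0,"wz": 0,"jaw": 0.0}
    - {"tx": 1.0,"ty": 0,"tz": 0,"wx": 0,"wy": 0,"wz": 0,"jaw": 0.0}
    - {"tx": 0.5,"ty": 0,"tz": 0,"wx": 0,"wy": 0,"wz": 0,"jaw": 0.0}
    - {"tx": 0.2,"ty": 0,"tz": 0,"wx": 0,"wy": 0,"wz": 0,"jaw": 0.0}
    - {"tx": 0,"ty": 0,"tz": 0,"wx": 0,"wy": 0,"wz": 0,"jaw": 0.0}
    - {"tx": 0,"ty": 0,"tz": 0,"wx": 0,"wy": 0,"wz": 0,"jaw": 0.0}

```text
time: 3.85
tool_pos: [413.9, -147.6, 142.0]
tcp_rot: [-0.269, 1.57, -0.592]
contact_force: [-0.8, -0.1, -0.2]
grip_width: 45.8
```

```bash
python3 - <<'E'
from m import *
delta(np.r_[tgt(-.32)],-.32); print(state()[1])
cv2.imwrite(f"pics/scene2.png",cv2.resize(imaging.capture("scene")[170:290,230:370],None,fx=5,fy=5,interpolation=2))
E
```

```text
shift cm [ 0.1  -0.07 -0.03] wx -0.003 tilt [ 1.e+00  2.e-04 -7.e-04] q6 -0.194 F [-0.8 -0.1 -0.2] grip 45.8 t 3.85
[ 413.89878327 -147.57935141  142.00221453]
```

View pics/scene2.png

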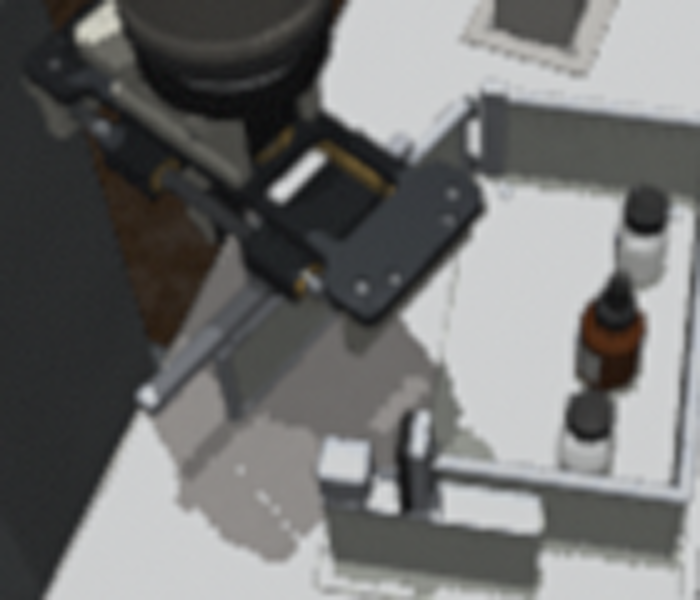

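The gripper is down around the tab, and the bar end at about (148,395) has not moved. I'll close now.

Request:
arm_command:
  plan:
    - {"tx": 0.1,"ty": 0,"tz": 0,"wx": 0,"wy": 0,"wz": 0,"jaw": -0.5}
    - {"tx": 0,"ty": 0,"tz": 0,"wx": 0,"wy": 0,"wz": 0,"jaw": -0.6}
    - {"tx": 0,"ty": 0,"tz": 0,"wx": 0,"wy": 0,"wz": 0,"jaw": -0.8}
    - {"tx": 0,"ty": 0,"tz": 0,"wx": 0,"wy": 0,"wz": 0,"jaw": -1}
    - {"tx": 0,"ty": 0,"tz": 0,"wx": 0,"wy": 0,"wz": 0,"jaw": -1}
    - {"tx": 0,"ty": 0,"tz": 0,"wx": 0,"wy": 0,"wz": 0,"jaw": -1}
    - {"tx": 0,"ty": 0,"tz": 0,"wx": 0,"wy": 0,"wz": 0,"jaw": -1}

```text
time: 4.6
tool_pos: [413.5, -147.4, 140.7]
tcp_rot: [-2.486, 1.57, -2.808]
contact_force: [-1.6, 1.0, 0.9]
grip_width: 11.6
```

```bash
python3 - <<'E'
from m import *
delta(np.r_[tgt(-.32)],-.32); print(state()[1], state()[0]['moment'])
# bar-lift path in tool axes, cm cumulative
p0=tgt(-.32)
for th in (.06,.12,.18,.24): print(th,(state()[2].T@(tgt(-.32,th)-p0)/10).round(2))
E
```

```text
shift cm [-0.03 -0.07  0.02] wx -0.003 tilt [1.e+00 3.e-04 4.e-04] q6 -0.194 F [-1.6  1.   0.9] grip 11.6 t 4.6
[ 413.4598753  -147.44250612  140.72742463] [-0.01716803  0.2029052   0.25157096]
0.06 [-0.44  0.24 -0.  ]
0.12 [-0.87  0.51 -0.  ]
0.18 [-1.28  0.8  -0.  ]
0.24 [-1.67  1.12 -0.  ]
```

Request:
arm_command:
  plan:
    - {"tx": -0.14,"ty": 0.08,"tz": 0,"wx": 0,"wy": 0,"wz": 0,"jaw": -1}
    - {"tx": -0.15,"ty": 0.08,"tz": 0,"wx": 0,"wy": 0,"wz": 0,"jaw": -1}
    - {"tx": -0.15,"ty": 0.08,"tz": 0,"wx": 0,"wy": 0,"wz": 0,"jaw": -1}
    - {"tx": -0.14,"ty": 0.09,"tz": 0,"wx": 0,"wy": 0,"wz": 0,"jaw": -1}
    - {"tx": -0.14,"ty": 0.09,"tz": 0,"wx": 0,"wy": 0,"wz": 0,"jaw": -1}
    - {"tx": -0.14,"ty": 0.09,"tz": 0,"wx": 0,"wy": 0,"wz": 0,"jaw": -1}
    - {"tx": 0,"ty": 0,"tz": 0,"wx": 0,"wy": 0,"wz": 0,"jaw": -1}
    - {"tx": 0,"ty": 0,"tz": 0,"wx": 0,"wy": 0,"wz": 0,"jaw": -1}

```text
time: 5.4
tool_pos: [415.0, -142.4, 149.3]
tcp_rot: [2.882, 1.57, 2.559]
contact_force: [-3.6, -0.3, -4.2]
grip_width: 12.2
```

```bash
python3 - <<'E'
from m import *
delta(np.r_[tgt(-.32,.24)],-.32); print(state()[1], state()[0]['moment'])
E
```

```text
shift cm [-0.84  0.52  0.03] wx -0.003 tilt [ 1.e+00 -2.e-04  7.e-04] q6 -0.183 F [-3.6 -0.3 -4.2] grip 12.2 t 5.4
[ 414.99065875 -142.35594072  149.3046354 ] [-0.44058249  0.59228364  0.21777794]
```

Request:
arm_command:
  plan:
    - {"tx": -0.14,"ty": 0.09,"tz": 0,"wx": 0,"wy": 0,"wz": 0,"jaw": -1}
    - {"tx": -0.14,"ty": 0.09,"tz": 0,"wx": 0,"wy": 0,"wz": 0,"jaw": -1}
    - {"tx": -0.13,"ty": 0.1,"tz": 0,"wx": 0,"wy": 0,"wz": 0,"jaw": -1}
    - {"tx": -0.13,"ty": 0.1,"tz": 0,"wx": 0,"wy": 0,"wz": 0,"jaw": -1}
    - {"tx": -0.13,"ty": 0.1,"tz": 0,"wx": 0,"wy": 0,"wz": 0,"jaw": -1}
    - {"tx": -0.13,"ty": 0.1,"tz": 0,"wx": 0,"wy": 0,"wz": 0,"jaw": -1}
    - {"tx": 0,"ty": 0,"tz": 0,"wx": 0,"wy": 0,"wz": 0,"jaw": -1}
    - {"tx": 0,"ty": 0,"tz": 0,"wx": 0,"wy": 0,"wz": 0,"jaw": -1}

```text
time: 6.2
tool_pos: [417.1, -136.8, 157.3]
tcp_rot: [2.06, 1.57, 1.737]
contact_force: [-3.4, 3.1, -6.8]
grip_width: 11.7
```

```bash
python3 - <<'E'
from m import *
delta(np.r_[tgt(-.32,.24)],-.32); print(state()[1], state()[0]['moment'])
cv2.imwrite(f"pics/scene3.png",cv2.resize(imaging.capture("scene")[170:290,230:370],None,fx=5,fy=5,interpolation=2))
# swing: constant per 0.03 rad step
th=.24; r=70+75*np.cos(th)-38*np.sin(th)
for d in (.01,.02,.03,.04): print(d,'wx',-d,'tz cm',r*np.sin(d)/10,'ty',r*(1-np.cos(d))/10, r)
E
```

```text
shift cm [-0.04 -0.07  0.01] wx -0.003 tilt [ 1.e+00 -5.e-04  2.e-04] q6 -0.169 F [-3.4  3.1 -6.8] grip 11.7 t 6.2
[ 417.0713742  -136.79709491  157.31936729] [0.08186711 0.53520006 0.30744234]
0.01 wx -0.01 tz cm 0.13381541802668404 ty 0.0006690826658317879 133.81764830967109
0.02 wx -0.02 tz cm 0.2676174546230779 ty 0.0026762637556176595 133.81764830967109
0.03 wx -0.03 tz cm 0.4013927296970232 ty 0.006021342552920614 133.81764830967109
0.04 wx -0.04 tz cm 0.5351278658324917 ty 0.010703984552650576 133.81764830967109
```

View pics/scene3.png

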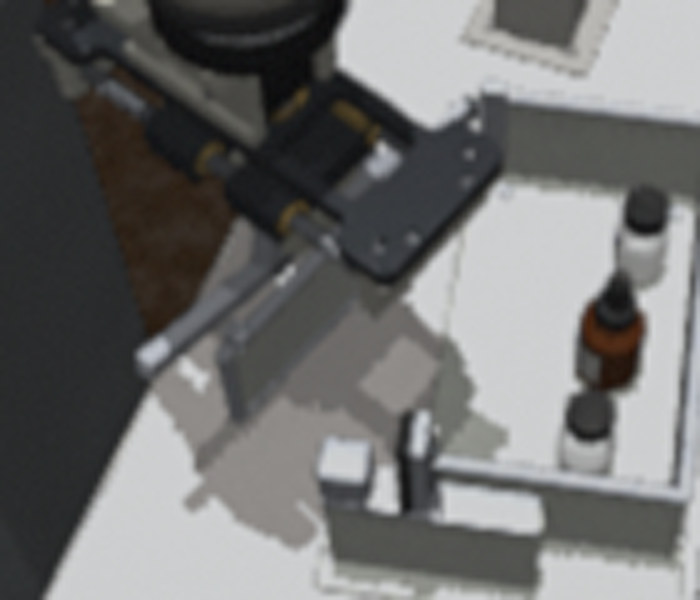

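The bar is lifted (end at about (150,355), clear of the gate edge) and the forces are small. Now I'll swing in.

Request:
arm_command:
  plan:
    - {"tx": 0,"ty": 0.0,"tz": 0.2,"wx": -0.015,"wy": 0,"wz": 0,"jaw": -1}
    - {"tx": 0,"ty": 0.01,"tz": 0.4,"wx": -0.03,"wy": 0,"wz": 0,"jaw": -1}
    - {"tx": 0,"ty": 0.0,"tz": 0.4,"wx": -0.03,"wy": 0,"wz": 0,"jaw": -1}
    - {"tx": 0,"ty": 0.01,"tz": 0.4,"wx": -0.03,"wy": 0,"wz": 0,"jaw": -1}
    - {"tx": 0,"ty": 0.0,"tz": 0.4,"wx": -0.03,"wy": 0,"wz": 0,"jaw": -1}
    - {"tx": 0,"ty": 0.01,"tz": 0.2,"wx": -0.015,"wy": 0,"wz": 0,"jaw": -1}
    - {"tx": 0,"ty": 0,"tz": 0,"wx": 0,"wy": 0,"wz": 0,"jaw": -1}
    - {"tx": 0,"ty": 0,"tz": 0,"wx": 0,"wy": 0,"wz": 0,"jaw": -1}

```text
time: 7.05
tool_pos: [436.9, -141.7, 157.2]
tcp_rot: [1.441, 1.57, 1.269]
contact_force: [-1.6, 4.6, -8.1]
grip_width: 12.1
```

```bash
cat >> m.py <<'E'
def rep(psi,th=.24):
    delta(tgt(psi,th),psi); o,t,M=state(); print("F tool",(M.T@o['contact_force']).round(1),"M",o['moment'].round(2), "pos",t.round(1))
    z=M[:,2]; print("psi tool",np.arctan2(z[1],z[0]).round(4),"psi from pos",np.arctan2(t[0]-H[0],H[1]-t[1]).round(4),"r",np.hypot(*(t[:2]-H)).round(1))
E
python3 - <<'E'
from m import *
rep(-.17)
E
```

```text
shift cm [-0.05 -0.07 -0.04] wx -0.002 tilt [ 1.e+00 -7.e-04 -1.e-04] q6 -0.31 F [-1.6  4.6 -8.1] grip 12.1 t 7.05
F tool [ 8.1  4.2 -2.4] M [0.67 0.29 0.27] pos [ 436.9 -141.7  157.2]
psi tool -0.1717 psi from pos -0.1667 r 133.1
```

Request:
arm_command:
  plan:
    - {"tx": 0,"ty": 0.0,"tz": 0.2,"wx": -0.015,"wy": 0,"wz": 0,"jaw": -1}
    - {"tx": 0,"ty": 0.01,"tz": 0.4,"wx": -0.03,"wy": 0,"wz": 0,"jaw": -1}
    - {"tx": 0,"ty": 0.0,"tz": 0.4,"wx": -0.03,"wy": 0,"wz": 0,"jaw": -1}
    - {"tx": 0,"ty": 0.01,"tz": 0.4,"wx": -0.03,"wy": 0,"wz": 0,"jaw": -1}
    - {"tx": 0,"ty": 0.0,"tz": 0.4,"wx": -0.03,"wy": 0,"wz": 0,"jaw": -1}
    - {"tx": 0,"ty": 0.01,"tz": 0.2,"wx": -0.015,"wy": 0,"wz": 0,"jaw": -1}
    - {"tx": 0,"ty": 0,"tz": 0,"wx": 0,"wy": 0,"wz": 0,"jaw": -1}
    - {"tx": 0,"ty": 0,"tz": 0,"wx": 0,"wy": 0,"wz": 0,"jaw": -1}

```text
time: 7.85
tool_pos: [456.4, -143.5, 157.1]
tcp_rot: [2.163, 1.57, 2.141]
contact_force: [-4.3, 4.5, -7.5]
grip_width: 11.9
```

```bash
python3 - <<'E'
from m import *
rep(-.02)
cv2.imwrite(f"pics/scene4.png",cv2.resize(imaging.capture("scene")[170:290,230:370],None,fx=5,fy=5,interpolation=2))
E
```

```text
shift cm [-0.07 -0.08 -0.  ] wx -0.002 tilt [ 1.e+00 -1.e-03  7.e-04] q6 -0.444 F [-4.3  4.5 -7.5] grip 11.9 t 7.85
F tool [ 7.5  4.4 -4.4] M [0.65 0.44 0.24] pos [ 456.4 -143.5  157.1]
psi tool -0.022 psi from pos -0.0197 r 133.0
```

View pics/scene4.png

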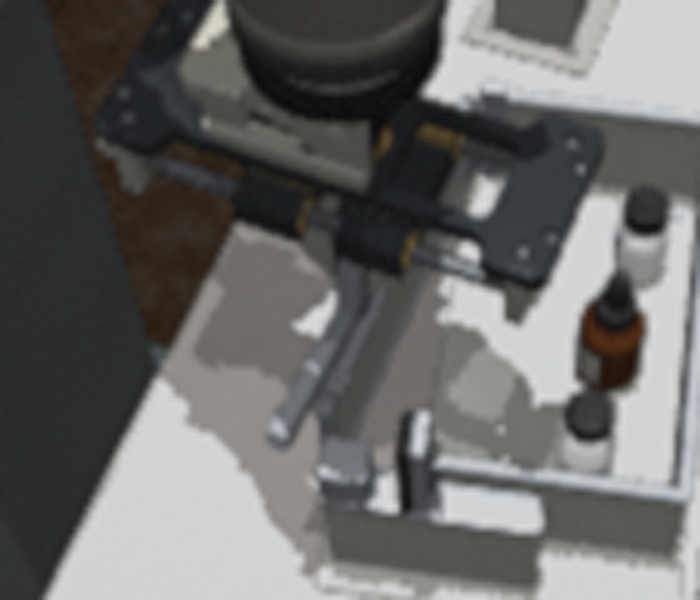

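```bash
python3 - <<'E'
from m import *
for th in (.0,.17,.2,.24,.28):
    r=70+158*np.cos(th)-7*np.sin(th); p=[H[0]+r*np.sin(-.021),H[1]-r*np.cos(.021),100+158*np.sin(th)+7*np.cos(th)]
    print(th,(proj("scene",p)[0]-[230,170])*5)
E
```

```text
0.0 [274.43687422 473.20171948]
0.17 [272.70907471 440.56759422]
0.2 [272.88380877 433.72998058]
0.24 [273.34857395 424.12629609]
0.28 [274.08130746 413.9781729 ]
```

The bar end is at about (278,432), still in front of the striker block at about (345,465), with a tilt around 0.2–0.24. I'll lift slightly more for margin, then move over the striker.

Request:
arm_command:
  plan:
    - {"tx": -0.1,"ty": 0.1,"tz": 0,"wx": 0,"wy": 0,"wz": 0,"jaw": -1}
    - {"tx": -0.08,"ty": 0.1,"tz": 0,"wx": 0,"wy": 0,"wz": 0,"jaw": -1}
    - {"tx": 0,"ty": 0.0,"tz": 0.2,"wx": -0.015,"wy": 0,"wz": 0,"jaw": -1}
    - {"tx": 0,"ty": 0.0,"tz": 0.26,"wx": -0.02,"wy": 0,"wz": 0,"jaw": -1}
    - {"tx": 0,"ty": 0.01,"tz": 0.26,"wx": -0.02,"wy": 0,"wz": 0,"jaw": -1}
    - {"tx": 0,"ty": 0.0,"tz": 0.26,"wx": -0.02,"wy": 0,"wz": 0,"jaw": -1}
    - {"tx": 0,"ty": 0.0,"tz": 0.26,"wx": -0.02,"wy": 0,"wz": 0,"jaw": -1}
    - {"tx": 0,"ty": 0,"tz": 0,"wx": 0,"wy": 0,"wz": 0,"jaw": -1}
    - {"tx": 0,"ty": 0,"tz": 0,"wx": 0,"wy": 0,"wz": 0,"jaw": -1}

```text
time: 8.8
tool_pos: [468.7, -141.7, 158.9]
tcp_rot: [3.016, 1.57, 3.088]
contact_force: [-4.4, 2.1, -10.3]
grip_width: 11.8
```

```bash
python3 - <<'E'
from m import *
rep(.075,.27)
cv2.imwrite(f"pics/scene5.png",cv2.resize(imaging.capture("scene")[220:290,270:350],None,fx=8,fy=8,interpolation=2))
E
```

```text
shift cm [-0.07 -0.06  0.02] wx -0.003 tilt [ 1.e+00 -1.e-04  7.e-04] q6 -0.522 F [ -4.4   2.1 -10.3] grip 11.8 t 8.8
F tool [10.3  2.4 -4.3] M [0.01 0.46 0.14] pos [ 468.7 -141.7  158.9]
psi tool 0.0724 psi from pos 0.0734 r 131.6
```

View pics/scene5.png

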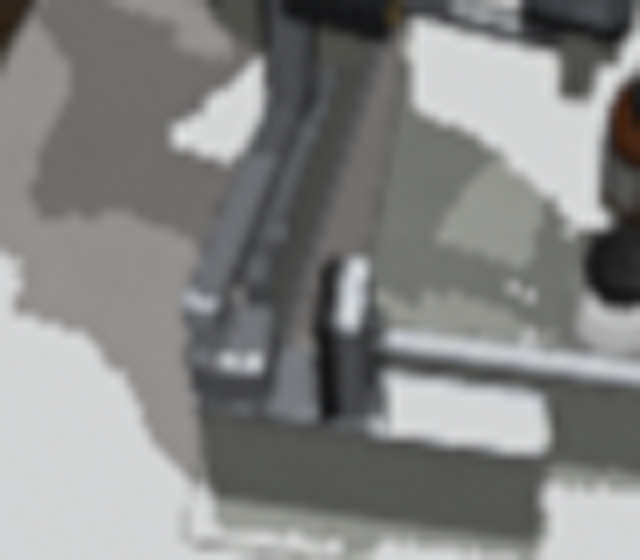

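```bash
python3 - <<'E'
from m import *
g=lambda x,y:onz("scene",(270+(x+.5)/8-.5,220+(y+.5)/8-.5),150)[:2].round(1)
for q in [(320,265),(340,258),(365,262),(322,325),(340,330)]: 
    p=g(*q); print(q,p,"psi dir",np.arctan2(p[0]-H[0],H[1]-p[1]).round(3))
p=onz("scene",(270+(232+.5)/8-.5,220+(357+.5)/8-.5),115);print(p,np.arctan2(p[0]-H[0],H[1]-p[1]))
E
```

```text
(320, 265) [ 501.6 -212.5] psi dir 0.208
(340, 258) [ 505.7 -208.9] psi dir 0.231
(365, 262) [ 512.1 -207.7] psi dir 0.263
(322, 325) [ 508.  -227.6] psi dir 0.222
(340, 330) [ 512.8 -227.3] psi dir 0.243
[ 482.76686089 -230.40396302  115.        ] 0.10766047171264975
```

Request:
arm_command:
  plan:
    - {"tx": 0,"ty": 0.0,"tz": 0.2,"wx": -0.015,"wy": 0,"wz": 0,"jaw": -1}
    - {"tx": 0,"ty": 0.0,"tz": 0.26,"wx": -0.02,"wy": 0,"wz": 0,"jaw": -1}
    - {"tx": 0,"ty": 0.01,"tz": 0.26,"wx": -0.02,"wy": 0,"wz": 0,"jaw": -1}
    - {"tx": 0,"ty": 0.0,"tz": 0.2,"wx": -0.015,"wy": 0,"wz": 0,"jaw": -1}
    - {"tx": 0,"ty": 0,"tz": 0,"wx": 0,"wy": 0,"wz": 0,"jaw": -1}
    - {"tx": 0,"ty": 0,"tz": 0,"wx": 0,"wy": 0,"wz": 0,"jaw": -1}

```text
time: 9.45
tool_pos: [477.7, -140.7, 158.9]
tcp_rot: [2.983, 1.57, 3.125]
contact_force: [-4.6, 1.8, -9.5]
grip_width: 11.7
```

```bash
python3 - <<'E'
from m import *
rep(.145,.27)
E
```

```text
shift cm [-0.08 -0.06  0.03] wx -0.003 tilt [ 1.e+00 -1.e-04  9.e-04] q6 -0.582 F [-4.6  1.8 -9.5] grip 11.7 t 9.45
F tool [ 9.5  2.4 -4.3] M [-0.07  0.56  0.09] pos [ 477.7 -140.7  158.9]
psi tool 0.1422 psi from pos 0.1424 r 131.5
```

Normal force is steady at about −4.3 N. Now I'll feel forward slowly.

Request:
arm_command:
  plan:
    - {"tx": 0,"ty": 0.0,"tz": 0.08,"wx": -0.006,"wy": 0,"wz": 0,"jaw": -1}
    - {"tx": 0,"ty": 0.0,"tz": 0.08,"wx": -0.006,"wy": 0,"wz": 0,"jaw": -1}
    - {"tx": 0,"ty": 0,"tz": 0,"wx": 0,"wy": 0,"wz": 0,"jaw": -1}

```text
time: 9.75
tool_pos: [479.0, -140.5, 158.8]
tcp_rot: [2.921, 1.569, 3.075]
contact_force: [-6.1, 1.9, -9.5]
grip_width: 11.6
```

Request:
arm_command:
  plan:
    - {"tx": 0,"ty": 0.0,"tz": 0.04,"wx": -0.003,"wy": 0,"wz": 0,"jaw": -1}
    - {"tx": 0,"ty": 0.0,"tz": 0.04,"wx": -0.003,"wy": 0,"wz": 0,"jaw": -1}
    - {"tx": 0,"ty": 0,"tz": 0,"wx": 0,"wy": 0,"wz": 0,"jaw": -1}

```text
time: 10.05
tool_pos: [479.7, -140.4, 158.9]
tcp_rot: [2.917, 1.569, 3.077]
contact_force: [-7.0, 2.0, -9.0]
grip_width: 11.7
```

Request:
arm_command:
  plan:
    - {"tx": 0,"ty": 0.0,"tz": 0.04,"wx": -0.003,"wy": 0,"wz": 0,"jaw": -1}
    - {"tx": 0,"ty": 0,"tz": 0,"wx": 0,"wy": 0,"wz": 0,"jaw": -1}
    - {"tx": 0,"ty": 0,"tz": 0,"wx": 0,"wy": 0,"wz": 0,"jaw": -1}

```text
time: 10.35
tool_pos: [480.1, -140.3, 158.9]
tcp_rot: [2.929, 1.569, 3.091]
contact_force: [-5.7, 1.0, -9.7]
grip_width: 11.9
```

```bash
python3 - <<'E'
from m import *
rep(.166,.27)
E
```

```text
shift cm [-0.08 -0.06  0.06] wx -0.003 tilt [ 1.0e+00 -3.0e-04  1.5e-03] q6 -0.6 F [-5.7  1.  -9.7] grip 11.9 t 10.35
F tool [ 9.7  1.9 -5.5] M [-0.08  0.72  0.  ] pos [ 480.1 -140.3  158.9]
psi tool 0.163 psi from pos 0.1612 r 131.5
```

Request:
arm_command:
  plan:
    - {"tx": 0,"ty": 0.0,"tz": 0.04,"wx": -0.003,"wy": 0,"wz": 0,"jaw": -1}
    - {"tx": 0,"ty": 0,"tz": 0.04,"wx": -0.003,"wy": 0,"wz": 0,"jaw": -1}
    - {"tx": 0,"ty": 0,"tz": 0,"wx": 0,"wy": 0,"wz": 0,"jaw": -1}

```text
time: 10.65
tool_pos: [480.9, -140.2, 158.9]
tcp_rot: [2.927, 1.569, 3.096]
contact_force: [-7.1, 0.7, -9.0]
grip_width: 11.3
```

Request:
arm_command:
  plan:
    - {"tx": 0,"ty": 0.0,"tz": 0.04,"wx": -0.003,"wy": 0,"wz": 0,"jaw": -1}
    - {"tx": 0,"ty": 0,"tz": 0,"wx": 0,"wy": 0,"wz": 0,"jaw": -1}
    - {"tx": 0,"ty": 0,"tz": 0,"wx": 0,"wy": 0,"wz": 0,"jaw": -1}

```text
time: 10.95
tool_pos: [481.3, -140.1, 158.8]
tcp_rot: [2.922, 1.569, 3.094]
contact_force: [-7.0, 1.3, -9.0]
grip_width: 11.9
```

Request:
arm_command:
  plan:
    - {"tx": 0,"ty": 0.0,"tz": 0.04,"wx": -0.003,"wy": 0,"wz": 0,"jaw": -1}
    - {"tx": 0,"ty": 0,"tz": 0,"wx": 0,"wy": 0,"wz": 0,"jaw": -1}
    - {"tx": 0,"ty": 0,"tz": 0,"wx": 0,"wy": 0,"wz": 0,"jaw": -1}

```text
time: 11.25
tool_pos: [481.7, -140.0, 158.8]
tcp_rot: [2.894, 1.569, 3.069]
contact_force: [-6.2, 0.9, -9.3]
grip_width: 11.8
```

```bash
python3 - <<'E'
from m import *
rep(.178,.27)
cv2.imwrite(f"pics/scene6.png",cv2.resize(imaging.capture("scene")[220:290,270:350],None,fx=8,fy=8,interpolation=2))
E
```

```text
shift cm [-0.08 -0.06  0.06] wx -0.003 tilt [ 1.0e+00 -4.0e-04  1.5e-03] q6 -0.61 F [-6.2  0.9 -9.3] grip 11.8 t 11.25
F tool [ 9.3  2.  -5.9] M [-0.08  0.69  0.06] pos [ 481.7 -140.   158.8]
psi tool 0.175 psi from pos 0.1732 r 131.5
```

View pics/scene6.png

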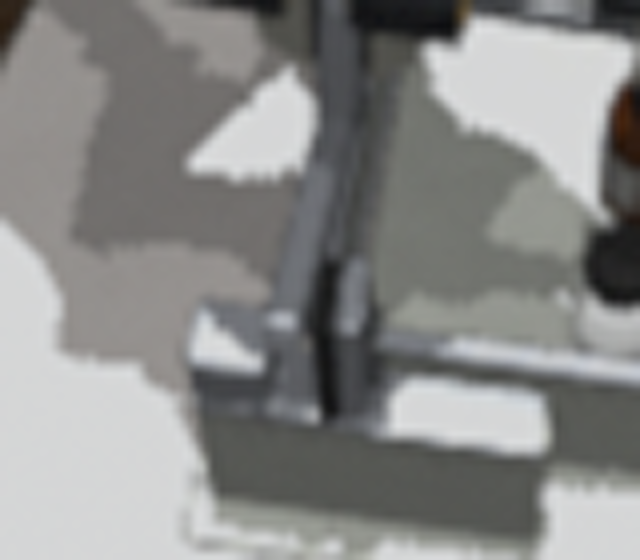

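The bar end (about (283,320)) is nearly at the black stop face (x≈315), with a gap of a few mm. I'll continue in small steps.

Request:
arm_command:
  plan:
    - {"tx": 0,"ty": 0.0,"tz": 0.04,"wx": -0.003,"wy": 0,"wz": 0,"jaw": -1}
    - {"tx": 0,"ty": 0,"tz": 0.02,"wx": -0.0015,"wy": 0,"wz": 0,"jaw": -1}
    - {"tx": 0,"ty": 0,"tz": 0,"wx": 0,"wy": 0,"wz": 0,"jaw": -1}

```text
time: 11.6
tool_pos: [482.2, -139.9, 158.8]
tcp_rot: [2.91, 1.569, 3.089]
contact_force: [-6.7, 1.4, -8.6]
grip_width: 12.1
```

Request:
arm_command:
  plan:
    - {"tx": 0,"ty": 0.0,"tz": 0.04,"wx": -0.003,"wy": 0,"wz": 0,"jaw": -1}
    - {"tx": 0,"ty": 0,"tz": 0,"wx": 0,"wy": 0,"wz": 0,"jaw": -1}
    - {"tx": 0,"ty": 0,"tz": 0,"wx": 0,"wy": 0,"wz": 0,"jaw": -1}

```text
time: 11.9
tool_pos: [482.6, -139.9, 158.8]
tcp_rot: [2.886, 1.569, 3.068]
contact_force: [-7.1, 0.3, -9.3]
grip_width: 11.8
```

Request:
arm_command:
  plan:
    - {"tx": 0,"ty": 0.0,"tz": 0.04,"wx": -0.003,"wy": 0,"wz": 0,"jaw": -1}
    - {"tx": 0,"ty": 0,"tz": 0,"wx": 0,"wy": 0,"wz": 0,"jaw": -1}
    - {"tx": 0,"ty": 0,"tz": 0,"wx": 0,"wy": 0,"wz": 0,"jaw": -1}

```text
time: 12.2
tool_pos: [483.0, -139.8, 158.8]
tcp_rot: [2.899, 1.569, 3.085]
contact_force: [-6.5, 0.6, -9.1]
grip_width: 12.0
```

Request:
arm_command:
  plan:
    - {"tx": 0,"ty": 0.0,"tz": 0.04,"wx": -0.003,"wy": 0,"wz": 0,"jaw": -1}
    - {"tx": 0,"ty": 0,"tz": 0,"wx": 0,"wy": 0,"wz": 0,"jaw": -1}
    - {"tx": 0,"ty": 0,"tz": 0,"wx": 0,"wy": 0,"wz": 0,"jaw": -1}

```text
time: 12.5
tool_pos: [483.2, -139.8, 158.8]
tcp_rot: [2.903, 1.569, 3.091]
contact_force: [-7.5, 0.3, -9.1]
grip_width: 11.9
```

Request:
arm_command:
  plan:
    - {"tx": 0,"ty": 0.0,"tz": 0.04,"wx": -0.003,"wy": 0,"wz": 0,"jaw": -1}
    - {"tx": 0,"ty": 0,"tz": 0,"wx": 0,"wy": 0,"wz": 0,"jaw": -1}
    - {"tx": 0,"ty": 0,"tz": 0,"wx": 0,"wy": 0,"wz": 0,"jaw": -1}

```text
time: 12.8
tool_pos: [483.3, -139.8, 158.8]
tcp_rot: [2.91, 1.568, 3.101]
contact_force: [-8.9, 0.2, -7.0]
grip_width: 11.6
```

```bash
python3 - <<'E'
from m import *
rep(.19,.27)
E
```

```text
shift cm [-0.08 -0.06  0.06] wx 0.001 tilt [ 1.0e+00 -6.0e-04  2.7e-03] q6 -0.624 F [-8.9  0.2 -7. ] grip 11.6 t 12.8
F tool [ 7.   1.8 -8.7] M [-0.22  1.05 -0.17] pos [ 483.3 -139.8  158.8]
psi tool 0.1909 psi from pos 0.1855 r 131.5
```

Request:
arm_command:
  plan:
    - {"tx": 0,"ty": 0.0,"tz": 0.04,"wx": -0.002,"wy": 0,"wz": 0,"jaw": -1}
    - {"tx": 0,"ty": 0,"tz": 0,"wx": 0,"wy": 0,"wz": 0,"jaw": -1}
    - {"tx": 0,"ty": 0,"tz": 0,"wx": 0,"wy": 0,"wz": 0,"jaw": -1}

```text
time: 13.1
tool_pos: [483.3, -139.7, 158.8]
tcp_rot: [2.928, 1.567, 3.121]
contact_force: [-11.0, 0.8, -6.7]
grip_width: 11.8
```

```bash
python3 - <<'E'
from m import *
rep(.19,.27)
cv2.imwrite(f"pics/scene7.png",cv2.resize(imaging.capture("scene")[220:290,270:350],None,fx=8,fy=8,interpolation=2))
for th in (.24,.2,.1,0): print(th,((state()[2].T@(tgt(.19,th)-tgt(.19,.26)))/10).round(2))
E
```

```text
shift cm [-0.08 -0.06  0.06] wx 0.003 tilt [ 1.0e+00 -8.0e-04  3.5e-03] q6 -0.625 F [-11.    0.8  -6.7] grip 11.8 t 13.1
F tool [  6.7   2.9 -10.6] M [-0.27  1.25 -0.26] pos [ 483.3 -139.7  158.8]
psi tool 0.1929 psi from pos 0.1856 r 131.5
0.24 [ 0.13 -0.11  0.  ]
0.2 [ 0.39 -0.32  0.  ]
0.1 [ 1.07 -0.81  0.  ]
0 [ 1.8  -1.23  0.  ]
```

View pics/scene7.png

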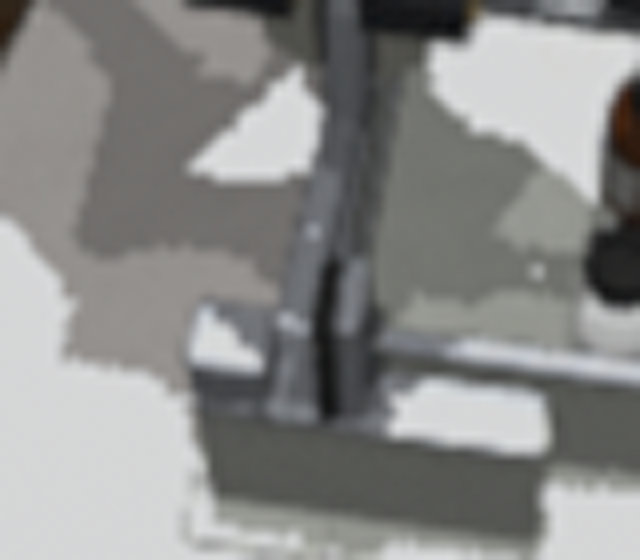

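Contact confirmed: position stalls at x≈483.3 while the normal force rises from about 6.5 to 10.6 N (about 3 N at the stop). The bar end, about (290,325), is against the rubber. Next I'll lower the bar along its arc.

Request:
arm_command:
  plan:
    - {"tx": 0.13,"ty": -0.11,"tz": 0,"wx": 0,"wy": 0,"wz": 0,"jaw": -1}
    - {"tx": 0.13,"ty": -0.1,"tz": 0,"wx": 0,"wy": 0,"wz": 0,"jaw": -1}
    - {"tx": 0.13,"ty": -0.1,"tz": 0,"wx": 0,"wy": 0,"wz": 0,"jaw": -1}
    - {"tx": 0.14,"ty": -0.1,"tz": 0,"wx": 0,"wy": 0,"wz": 0,"jaw": -1}
    - {"tx": 0.14,"ty": -0.1,"tz": 0,"wx": 0,"wy": 0,"wz": 0,"jaw": -1}
    - {"tx": 0,"ty": 0,"tz": 0,"wx": 0,"wy": 0,"wz": 0,"jaw": -1}
    - {"tx": 0,"ty": 0,"tz": 0,"wx": 0,"wy": 0,"wz": 0,"jaw": -1}

```text
time: 13.85
tool_pos: [484.2, -144.3, 153.4]
tcp_rot: [2.694, 1.568, 2.887]
contact_force: [-14.0, 3.0, 5.0]
grip_width: 11.7
```

```bash
python3 - <<'E'
from m import *
rep(.19,.16)
E
```

```text
shift cm [ 0.09 -0.18  0.06] wx 0.003 tilt [ 1.     -0.0014  0.0029] q6 -0.634 F [-14.   3.   5.] grip 11.7 t 13.85
F tool [ -4.9   5.6 -13.2] M [ 0.77  2.06 -0.1 ] pos [ 484.2 -144.3  153.4]
psi tool 0.1928 psi from pos 0.1858 r 136.2
```

Request:
arm_command:
  plan:
    - {"tx": 0.1,"ty": -0.08,"tz": 0,"wx": 0,"wy": 0,"wz": 0,"jaw": -1}
    - {"tx": 0.1,"ty": -0.08,"tz": 0,"wx": 0,"wy": 0,"wz": 0,"jaw": -1}
    - {"tx": 0,"ty": 0,"tz": 0,"wx": 0,"wy": 0,"wz": 0,"jaw": -1}
    - {"tx": 0,"ty": 0,"tz": 0,"wx": 0,"wy": 0,"wz": 0,"jaw": -1}

```text
time: 14.25
tool_pos: [484.5, -145.8, 151.5]
tcp_rot: [2.678, 1.568, 2.87]
contact_force: [-14.5, 1.8, 5.8]
grip_width: 12.0
```

```bash
python3 - <<'E'
from m import *
rep(.19,.16)
cv2.imwrite(f"pics/scene8.png",cv2.resize(imaging.capture("scene")[220:290,270:350],None,fx=8,fy=8,interpolation=2))
E
```

```text
shift cm [-0.1  -0.03  0.05] wx 0.003 tilt [ 1.     -0.0015  0.0029] q6 -0.636 F [-14.5   1.8   5.8] grip 12.0 t 14.25
F tool [ -5.8   4.5 -13.9] M [ 0.82  2.08 -0.1 ] pos [ 484.5 -145.8  151.5]
psi tool 0.1928 psi from pos 0.186 r 137.7
```

View pics/scene8.png

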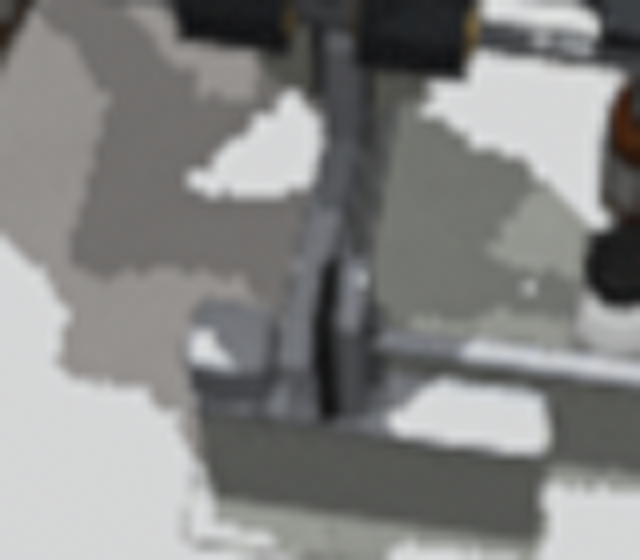

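The bar is descending behind the striker against the rubber, with forces steady. I'll continue, easing the inward push a little.

Request:
arm_command:
  plan:
    - {"tx": 0.14,"ty": -0.1,"tz": -0.01,"wx": 0,"wy": 0,"wz": 0,"jaw": -1}
    - {"tx": 0.14,"ty": -0.09,"tz": -0.01,"wx": 0,"wy": 0,"wz": 0,"jaw": -1}
    - {"tx": 0.14,"ty": -0.09,"tz": -0.01,"wx": 0,"wy": 0,"wz": 0,"jaw": -1}
    - {"tx": 0,"ty": 0,"tz": 0,"wx": 0,"wy": 0,"wz": 0,"jaw": -1}
    - {"tx": 0,"ty": 0,"tz": 0,"wx": 0,"wy": 0,"wz": 0,"jaw": -1}

```text
time: 14.8
tool_pos: [485.0, -148.8, 147.3]
tcp_rot: [2.708, 1.568, 2.901]
contact_force: [-14.0, 1.9, 5.1]
grip_width: 11.6
```

```bash
python3 - <<'E'
from m import *
rep(.186,.08)
E
```

```text
shift cm [ 0.04 -0.11  0.  ] wx 0.007 tilt [ 1.     -0.0011  0.0024] q6 -0.641 F [-14.    1.9   5.1] grip 11.6 t 14.8
F tool [ -5.1   4.5 -13.4] M [ 0.73  1.88 -0.15] pos [ 485.  -148.8  147.3]
psi tool 0.1929 psi from pos 0.1858 r 140.7
```

Request:
arm_command:
  plan:
    - {"tx": 0.14,"ty": -0.09,"tz": -0.01,"wx": 0,"wy": 0,"wz": 0,"jaw": -1}
    - {"tx": 0.14,"ty": -0.08,"tz": -0.01,"wx": 0,"wy": 0,"wz": 0,"jaw": -1}
    - {"tx": 0.14,"ty": -0.08,"tz": 0,"wx": 0,"wy": 0,"wz": 0,"jaw": -1}
    - {"tx": 0.14,"ty": -0.07,"tz": 0,"wx": 0,"wy": 0,"wz": 0,"jaw": -1}
    - {"tx": 0,"ty": 0,"tz": 0,"wx": 0,"wy": 0,"wz": 0,"jaw": -1}
    - {"tx": 0,"ty": 0,"tz": 0,"wx": 0,"wy": 0,"wz": 0,"jaw": -1}

```text
time: 15.4
tool_pos: [485.6, -152.2, 141.8]
tcp_rot: [2.872, 1.569, 3.065]
contact_force: [-12.3, 1.5, 5.7]
grip_width: 11.5
```

```bash
python3 - <<'E'
from m import *
rep(.186,0)
cv2.imwrite(f"pics/scene9.png",cv2.resize(imaging.capture("scene")[220:290,270:350],None,fx=8,fy=8,interpolation=2))
E
```

```text
shift cm [ 0.08 -0.08  0.  ] wx 0.007 tilt [ 1.0e+00 -5.0e-04  1.9e-03] q6 -0.646 F [-12.3   1.5   5.7] grip 11.5 t 15.4
F tool [ -5.7   3.8 -11.8] M [ 0.63  1.87 -0.18] pos [ 485.6 -152.2  141.8]
psi tool 0.1928 psi from pos 0.1858 r 144.2
```

View pics/scene9.png

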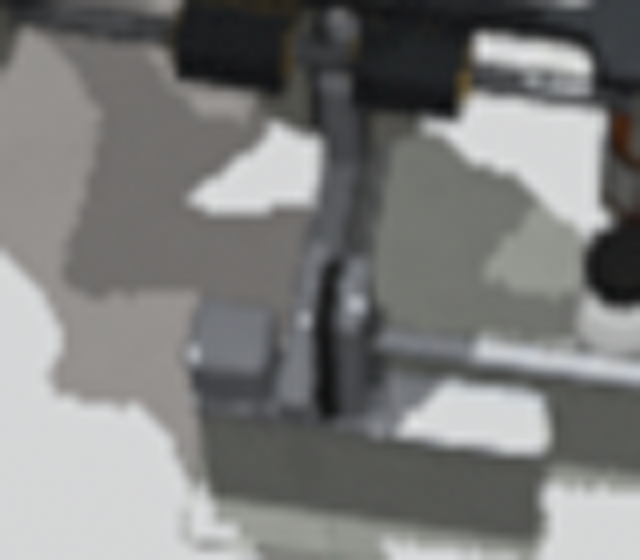

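Request:
arm_command:
  plan:
    - {"tx": 0.08,"ty": -0.05,"tz": 0,"wx": 0,"wy": 0,"wz": 0,"jaw": -1}
    - {"tx": 0.05,"ty": -0.03,"tz": 0,"wx": 0,"wy": 0,"wz": 0,"jaw": -1}
    - {"tx": 0,"ty": 0,"tz": 0,"wx": 0,"wy": 0,"wz": 0,"jaw": -1}
    - {"tx": 0,"ty": 0,"tz": 0,"wx": 0,"wy": 0,"wz": 0,"jaw": -1}

```text
time: 15.85
tool_pos: [485.8, -152.8, 140.6]
tcp_rot: [2.785, 1.569, 2.977]
contact_force: [-12.3, 1.6, 6.1]
grip_width: 11.8
```

Request:
arm_command:
  plan:
    - {"tx": 0.06,"ty": -0.03,"tz": 0,"wx": 0,"wy": 0,"wz": 0,"jaw": -1}
    - {"tx": 0,"ty": 0,"tz": 0,"wx": 0,"wy": 0,"wz": 0,"jaw": -1}
    - {"tx": 0,"ty": 0,"tz": 0,"wx": 0,"wy": 0,"wz": 0,"jaw": -1}

```text
time: 16.15
tool_pos: [485.8, -152.9, 140.5]
tcp_rot: [2.646, 1.569, 2.839]
contact_force: [-14.2, 3.0, 11.7]
grip_width: 11.8
```

```bash
python3 - <<'E'
from m import *
rep(.186,0)
E
```

```text
shift cm [-0.05 -0.01  0.  ] wx 0.007 tilt [ 1.0e+00 -9.0e-04  1.6e-03] q6 -0.648 F [-14.2   3.   11.7] grip 11.8 t 16.15
F tool [-11.7   5.7 -13.4] M [ 1.05  2.14 -0.16] pos [ 485.8 -152.9  140.5]
psi tool 0.1928 psi from pos 0.1858 r 144.9
```

The bar has bottomed: vertical force jumps and z is back at its resting value. I'll undo the extra push, ease the gate back onto the striker, then open.

Request:
arm_command:
  plan:
    - {"tx": -0.08,"ty": 0.04,"tz": 0,"wx": 0,"wy": 0,"wz": 0,"jaw": -1}
    - {"tx": 0,"ty": 0,"tz": -0.05,"wx": 0,"wy": 0,"wz": 0,"jaw": -1}
    - {"tx": 0,"ty": 0,"tz": -0.05,"wx": 0.002,"wy": 0,"wz": 0,"jaw": -1}
    - {"tx": 0,"ty": 0,"tz": -0.05,"wx": 0.005,"wy": 0,"wz": 0,"jaw": -1}
    - {"tx": 0,"ty": 0,"tz": 0,"wx": 0,"wy": 0,"wz": 0,"jaw": -1}
    - {"tx": 0,"ty": 0,"tz": 0,"wx": 0,"wy": 0,"wz": 0,"jaw": -1}

```text
time: 16.75
tool_pos: [485.6, -152.9, 140.7]
tcp_rot: [0.058, 1.57, 0.245]
contact_force: [-6.7, 4.0, 2.2]
grip_width: 12.1
```

```bash
python3 - <<'E'
from m import *
rep(.186,0)
E
```

```text
shift cm [-0.03 -0.02  0.02] wx 0.0 tilt [ 1.e+00 -0.e+00 -8.e-04] q6 -0.643 F [-6.7  4.   2.2] grip 12.1 t 16.75
F tool [-2.2  5.2 -5.9] M [0.89 1.12 0.18] pos [ 485.6 -152.9  140.7]
psi tool 0.1864 psi from pos 0.1848 r 144.8
```

Request:
arm_command:
  plan:
    - {"tx": 0,"ty": 0,"tz": -0.05,"wx": 0.003,"wy": 0,"wz": 0,"jaw": -1}
    - {"tx": 0,"ty": 0,"tz": -0.05,"wx": 0.003,"wy": 0,"wz": 0,"jaw": -1}
    - {"tx": 0,"ty": 0,"tz": -0.04,"wx": 0.003,"wy": 0,"wz": 0,"jaw": -1}
    - {"tx": 0,"ty": 0,"tz": 0,"wx": 0,"wy": 0,"wz": 0,"jaw": -1}
    - {"tx": 0,"ty": 0,"tz": 0,"wx": 0,"wy": 0,"wz": 0,"jaw": -1}

```text
time: 17.25
tool_pos: [484.4, -153.1, 140.7]
tcp_rot: [0.004, 1.57, 0.181]
contact_force: [-5.1, 3.2, 1.9]
grip_width: 11.7
```

```bash
python3 - <<'E'
from m import *
rep(.177,0)
E
```

```text
shift cm [-0.03 -0.02  0.01] wx 0.0 tilt [ 1.     -0.     -0.0012] q6 -0.635 F [-5.1  3.2  1.9] grip 11.7 t 17.25
F tool [-1.9  4.1 -4.5] M [0.99 0.98 0.16] pos [ 484.4 -153.1  140.7]
psi tool 0.1775 psi from pos 0.1765 r 144.8
```

Request:
arm_command:
  plan:
    - {"tx": 0,"ty": 0,"tz": -0.05,"wx": 0.003,"wy": 0,"wz": 0,"jaw": -1}
    - {"tx": 0,"ty": 0,"tz": -0.04,"wx": 0.003,"wy": 0,"wz": 0,"jaw": -1}
    - {"tx": 0,"ty": 0,"tz": 0,"wx": 0,"wy": 0,"wz": 0,"jaw": -1}
    - {"tx": 0,"ty": 0,"tz": 0,"wx": 0,"wy": 0,"wz": 0,"jaw": -1}

```text
time: 17.65
tool_pos: [483.9, -153.2, 140.7]
tcp_rot: [-0.08, 1.569, 0.092]
contact_force: [-3.1, 4.4, 0.1]
grip_width: 11.8
```

```bash
python3 - <<'E'
from m import *
rep(.171,0)
E
```

```text
shift cm [-0.03 -0.02 -0.02] wx 0.001 tilt [ 1.0e+00  1.0e-04 -1.9e-03] q6 -0.631 F [-3.1  4.4  0.1] grip 11.8 t 17.65
F tool [-0.1  4.9 -2.3] M [1.   0.84 0.32] pos [ 483.9 -153.2  140.7]
psi tool 0.1717 psi from pos 0.1726 r 144.8
```

The gate has moved back about 2.5 mm and the load is going over to the striker, so the latch is holding. I'll open the jaws and retreat straight up.

Request:
arm_command:
  plan:
    - {"tx": 0,"ty": 0,"tz": -0.03,"wx": 0,"wy": 0,"wz": 0,"jaw": -1}
    - {"tx": 0,"ty": 0,"tz": 0,"wx": 0,"wy": 0,"wz": 0,"jaw": -0.6}
    - {"tx": 0,"ty": 0,"tz": 0,"wx": 0,"wy": 0,"wz": 0,"jaw": -0.4}
    - {"tx": 0,"ty": 0,"tz": 0,"wx": 0,"wy": 0,"wz": 0,"jaw": -0.2}
    - {"tx": 0,"ty": 0,"tz": 0,"wx": 0,"wy": 0,"wz": 0,"jaw": -0.2}
    - {"tx": 0,"ty": 0,"tz": 0,"wx": 0,"wy": 0,"wz": 0,"jaw": -0.2}

```text
time: 18.25
tool_pos: [483.2, -153.7, 139.7]
tcp_rot: [-0.693, 1.57, -0.522]
contact_force: [-0.9, 0.2, 0.1]
grip_width: 36.6
```

```bash
python3 - <<'E'
from m import *
rep(.171,0)
cv2.imwrite(f"pics/scene10.png",cv2.resize(imaging.capture("scene")[220:290,270:350],None,fx=8,fy=8,interpolation=2))
E
```

```text
shift cm [-0.13  0.03  0.05] wx 0.0 tilt [ 1.e+00  6.e-04 -8.e-04] q6 -0.63 F [-0.9  0.2  0.1] grip 36.6 t 18.25
F tool [-0.1  0.3 -0.8] M [-0.   -0.08 -0.  ] pos [ 483.2 -153.7  139.7]
psi tool 0.1713 psi from pos 0.1677 r 145.3
```

View pics/scene10.png

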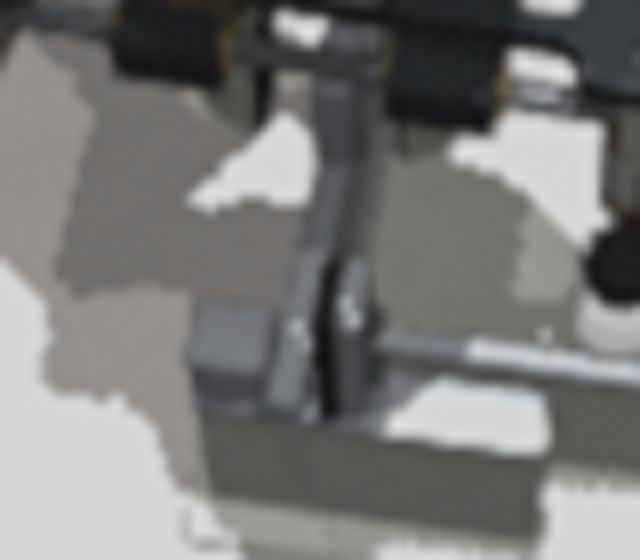

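The jaws are open, contact forces are near zero, and the bar stays in the slot between striker (about (235,340)) and stop (about (330,340)). Retreat.

Request:
arm_command:
  plan:
    - {"tx": -0.5,"ty": 0,"tz": 0,"wx": 0,"wy": 0,"wz": 0,"jaw": -0.2}
    - {"tx": -1,"ty": 0,"tz": 0,"wx": 0,"wy": 0,"wz": 0,"jaw": -0.2}
    - {"tx": -1.5,"ty": 0,"tz": 0,"wx": 0,"wy": 0,"wz": 0,"jaw": -0.2}
    - {"tx": -2,"ty": 0,"tz": 0,"wx": 0,"wy": 0,"wz": 0,"jaw": -0.2}
    - {"tx": -2,"ty": 0,"tz": 0,"wx": 0,"wy": 0,"wz": 0,"jaw": -0.2}
    - {"tx": -2,"ty": 0,"tz": 0,"wx": 0,"wy": 0,"wz": 0,"jaw": -0.2}
    - {"tx": -1,"ty": 0,"tz": -1.5,"wx": 0,"wy": 0,"wz": 0,"jaw": -0.2}
    - {"tx": 0,"ty": 0,"tz": -2,"wx": 0,"wy": 0,"wz": 0,"jaw": -0.2}
    - {"tx": 0,"ty": 0,"tz": -2,"wx": 0,"wy": 0,"wz": 0,"jaw": -0.2}
    - {"tx": 0,"ty": 0,"tz": -2,"wx": 0,"wy": 0,"wz": 0,"jaw": -0.2}
    - {"tx": 0,"ty": 0,"tz": -1,"wx": 0,"wy": 0,"wz": 0,"jaw": -0.2}
    - {"tx": 0,"ty": 0,"tz": 0,"wx": 0,"wy": 0,"wz": 0,"jaw": -0.2}
    - {"tx": 0,"ty": 0,"tz": 0,"wx": 0,"wy": 0,"wz": 0,"jaw": -0.2}

```text
time: 19.6
tool_pos: [399.8, -168.2, 240.0]
tcp_rot: [-0.618, 1.569, -0.447]
contact_force: [-0.0, 0.2, -0.7]
grip_width: 36.7
```

```bash
python3 - <<'E'
from m import *
rep(.171,0)
im=imaging.capture("scene")
cv2.imwrite(f"pics/scene11.png",cv2.resize(im[175:305,245:395],None,fx=4.5,fy=4.5,interpolation=2))
cv2.imwrite(f"pics/scene11b.png",im)
for th in (0,.05):
  for psi in(.165,.175):
    r=70+158*np.cos(th)-7*np.sin(th); p=[H[0]+r*np.sin(psi),H[1]-r*np.cos(psi),100+158*np.sin(th)+7*np.cos(th)]
    print(th,psi,(proj("scene",p)[0]-[245,175])*4.5)
E
```

```text
shift cm [9.91 0.04 8.51] wx 0.0 tilt [ 1.0e+00  8.0e-04 -1.1e-03] q6 -0.747 F [-0.   0.2 -0.7] grip 36.7 t 19.6
F tool [0.7 0.2 0. ] M [-0.05 -0.13 -0.01] pos [ 399.8 -168.2  240. ]
psi tool 0.1711 psi from pos -0.3593 r 168.4
0 0.165 [264.85123304 426.90934122]
0 0.175 [269.60646137 427.74986809]
0.05 0.165 [264.45907148 419.33081416]
0.05 0.175 [269.24162314 420.17408064]
```

View pics/scene11.png

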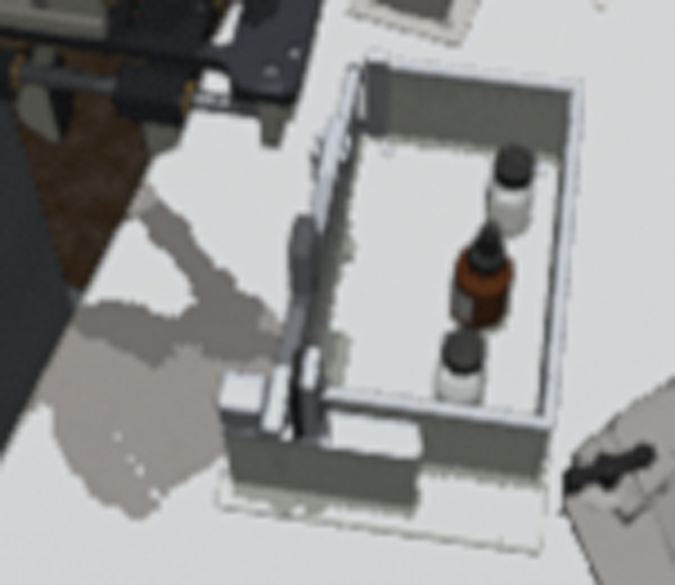

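View pics/scene11b.png

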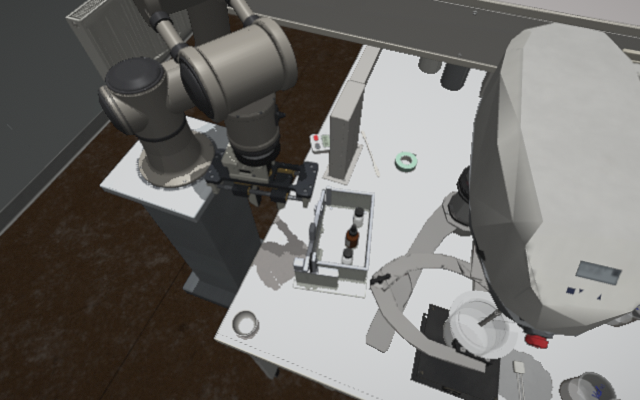

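The gate is closed and the bar end sits in the slot at about (275,428), where the level-bar prediction is about (268,427). The bottles, tape, timer and bowl are where they were. Handing in.

```bash
python3 -c "
from plant import bot,readout
print(readout.get_obs()['time'],bot.close_job())"
```

```text
the job is handed in; nothing more can be done
19.65 None
```

The gate is shut and latched, and I handed the job in at 19.65 s of the 38 s.

- **Lift:** I pinched the thumb tab and lifted the bar by about 0.24 to 0.27 rad.
- **Swing:** I carried the bar over the striker and felt forward in small steps until it met the rubber stop. The tool stopped moving at x of about 483 mm while the normal force at the tab rose from about 6.5 to 10.6 N. That is roughly 3 N on the stop, and I estimate about 5 N at most during the whole job.
- **Latch:** I lowered the bar until it bottomed. The grip height was back at its starting value and the vertical force went from 6 to 12 N. I then eased the gate back onto the striker and let go.

**Last checks:**
- After I backed away, the picture showed the gate closed about 1.3 s after release. The bar end was in the slot between striker and stop, within about 2 pixels of where a level bar should appear.
- The bottles and other things on the bench looked unmoved.
- The wrist force was about zero.

**Disagreements:**
- Two ways of locating the hinge differed by about 9 mm. I used the one from the gate and bar, and the swing radius measured while moving agreed with it to about 1 mm.
- My first move calls were refused because their rows were incomplete. Nothing moved as a result.

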